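Latch a drill-jig plate into its rack

ROBOT

A 7-joint arm with a two-finger parallel gripper is mounted at the origin on a cart in front of the work surface, level with it; the furniture and walls round the work are solid. World frame = base frame: x ahead of the robot, y to its left, z up, the work surface at z = 0. Lengths are in m, angles in rad, forces in N, time in s.
With the tool pointing down it reaches from about 0.4 to 0.875 m from the base axis. Payload 19.3 kg.
Tool frame: the origin (TCP) lies between the finger pads; the fingertips stand 11 mm ahead of it and the grasp point (between the pads) lies 8 mm behind it; z points along the fingers, y is the direction in which the jaws open and shut (so a half turn about z gives the same grasp; the last joint's range is limited). The gripper opens to 85 mm and grips with 20 to 120 N. Pads are 22 mm wide; open, the fingers measure 114 mm over their backs; the gripper's body (76 mm by 85 mm) begins 54 mm behind the grasp point. The pads swing forward as they close: fully open they stand 13 mm farther back than shut.
Start: joints at [1.067, 0.521, -0.036, 1.599, 0.021, 1.021, -0.113], TCP at [0.263, -0.567, 0.242] pointing down, gripper open.
Joint ranges: [-2.91, 2.91], [-0.3, 2.13], [-1.5, 1.42], [0.17, 2.43], [-1.26, 4.41], [0.16, 1.93], [-2.52, 2.52]. Speed limits (rad/s): [1.89, 1.89, 2.39, 2.39, 3.01, 3.01, 3.01].

INTERFACE

Orientations are given as a unit quaternion [w, x, y, z].
In Python, from cell import env gives the robot as it stands. Calls block until the motion is done:
- env.move_ptp(position, orientation): joint-space move of the TCP to a pose.
- env.move_l(position, ori=None, feed=0.15, guard=None): straight line of the TCP; ori=None keeps the orientation; feed is the mean speed in m/s. With guard (N) it stops when the force on the tool has changed by that much, and returns True; else False.
- env.move_j(angles): joint-space move.
- env.move_gripper(opening, effort=None): finger opening in m; effort is the grip in N (None keeps the last); returns when the fingers have stopped.
- env.hold(seconds).
- env.ik(position, orientation): joint angles nearest the present ones, or None.
- env.snapshot(name): name is "scene" or "top"; returns the picture (420x560x3 uint8, red, green, blue); there is no depth.
- env.camera_model(name): a dict with "fx", "fy", "cx", "cy" (pixels), "distortion" ([k1, k2, p1, p2, k3] as OpenCV has them; the pictures are not rectified), "camera_from_world" (4x4, takes a point from world to camera coordinates). Camera axes: x right, y down, z forward; pixel columns grow to the right and rows downward; lengths in m; the calibration is good to about 2 mm. A picture is of the moment at which its call begins. camera_model takes no time and is no camera call.
A pose or a line that the arm cannot do raises env.PlanningError and nothing moves.
- env.sign_off(): hands the job in, once; it reports no verdict.
Trained networks look in the newest picture that a camera, given by its name, has taken for a name from the list of things; names that differ only in an ending like _2 or _b are one class to them, and where a whole thing is asked for, a point or a joint stands for the part that bears it (a point fixed in the world has none). Each returns a list of dicts, best first, with "confidence" (0 to 1); they miss things now and then, are a little off and sometimes report something else, mostly with a low value. They report only what shows in the picture. A call takes as long as a camera call.
- env.trace(camera, thing): "region" (420x560 bool, what is visible of it) and "bbox" ([left, top, width, height] in pixels, round what is visible of it).
- env.spot_point(camera, thing): "uv" ([column, row] in pixels: a listed point, or the origin of a listed thing).
Readings, each from a call of its own:
- env.get_clock(): time.
- env.get_qpos(): joint angles.
- env.get_qvel(): joint speeds.
- env.get_effort(): joint torques, N m.
- env.get_tool_pos(): TCP position.
- env.get_tool_rot(): TCP orientation.
- env.get_force(): force on the tool from outside, world axes, zero at the start.
- env.get_moment(): the same for the moment, N m.
- env.get_grip_width(): finger opening in m.
Only numpy, scipy, OpenCV 4.12 (cv2) and the standard library are available. Lean on these libraries where they do the work, as an engineer would, in place of code of your own. Each camera call takes 0.05 s, during which the arm holds its last target. There are 200 camera calls.

TASK

Put away the aluminium drill-jig plate that leans against the steel block: tip open the latch of the empty rack, tuck the plate's tongue under the cross pin at the other end of the slot, then lower the plate and press it fully home until the latch snaps back over it. Leave the stored plate latched in its rack and do not knock the jar, the try square, the driver, the marker or the steel block about.

Things in the scene. Friction and masses are not known exactly. Their poses are not given: they have to be found in the camera images.
- jig_plate: Plate to put away: 12 mm aluminium with five drill bushes, 0.25 to 0.5 kg, mass centre x 0, z 42. Own axes: x length, y thickness, z up; origin mid-thickness on the foot edge. Foot edge z 0, x -75 to 86. Top edge z 92, x -60 to 50. At the start it stands on its foot behind the steel block, leaning about 20 degrees on it, top towards the robot, tongue to the robot's left.
- jig_plate_tongue (a point): Foot corner at the tip of that plate's tongue: plate x 88, y 0, z 0. The tongue is the low +x end, x 75 to 88, z 0 to 14, corners rounded; above it the edge slopes back from x 75, z 14 to x 50, z 92.
- jig_plate_notch (a point): Middle of the latch notch's mouth in that plate's -x end: x -75, y 0, z 43. The notch is 12 deep, z 36 to 50. The end edge is upright at x -75 up to z 52, then slopes to x -60 at the top.
- stored_plate: A second plate of the same shape, latched in the other rack: leave it there. Same frame as jig_plate.
- stored_plate_tongue (a point): Foot corner at the tip of the stored plate's tongue (x 88, y 0, z 0 in its frame).
- rack_a: The empty one-plate rack, grey steel, fixed, base 230 x 66 x 6 mm. Origin under the base on the slot's centre line; x along the slot from latch end to keeper end, z up. Seat strip top z 12, x -52 to 96. Side rails 15 apart, x -50 to 65, to z 36, flared lips above to z 44 (mouth 26). Heel stop cheeks at the latch end: inner face x -78, to z 36.
- slot_a (a point): Where the plate's origin lies when home in the empty rack: rack_a x 0, y 0, z 12, axes as the rack's.
- keeper_a (a point): Centre of the empty rack's keeper pin: rack_a x 83, z 36.5. Round cross pin 8 mm thick, its underside 20.5 above the seat, between cheeks 17 apart (x 76 to 96, to z 46). Behind it an end stop, face at x 91, to z 32. With the heel stop so near, the 14 high tongue gets under the pin only with the plate tipped nose down (12 to 17 degrees does).
- latch_a (a joint): Latch of the empty rack, on a pivot across the slot: 0 shut (arm upright, nose over the slot), 0.70 open (leaning out, away from the slot). An over-centre spring drives it to the nearer end from 0.35, so it stays open. Pushing outward at the tab takes 3 to 5 N; pressing down on the shut nose only holds it shut. The plate's heel, pressed down on the foot, flips it shut.
- latch_a_tab (a point): On the slot-side face of the empty rack's latch arm, 50 above the pivot: push here outward (rack -x). Shut, it is at rack_a x -85, z 78. The arm is 14 wide, z 44 to 80, the 24 wide thumb tab above leans outward to z 95. The shut nose juts below, to x -65, z 51.5 to 58.5. Moves with the latch.
- latch_a_foot (a point): Tip of the latch foot, which the plate's heel presses: shut, it lies at rack_a x -68, level with the seat (z 11.5); open, it stands about 16 above the seat at x -62. Flipping the latch shut takes 7 to 10 N straight down on it. 7 mm wide. Moves with the latch.
- rack_b: The other rack, same make and frame, holding the stored plate; it stands left or right of the empty one.
- slot_b (a point): Seat point of the stored plate: rack_b x 0, y 0, z 12.
- latch_b (a joint): Latch of the other rack, same make, shut (0) over the stored plate.
- steel_block: Loose steel block 50 x 62 x 42 mm (x, y, z), 0.9 kg; the plate leans on its far upper edge. Origin under its centre.
- jar_screws: Bystander: jar of screws, 52 mm across, 62 tall, origin under its centre.
- try_square: Bystander: small try square lying flat, 70 x 109 x 14 mm, origin under its centre.
- driver_teal: Bystander: screwdriver with a teal handle lying in front of the racks, 152 mm long, 22 thick, origin under its centre.
- marker: Bystander: marker pen lying in front of the racks, 135 mm long, 21 thick, origin under its centre.

How it is judged:
On the way, in this order (a step that is already met when the one before it is completed fails the run):
1. the empty rack's latch is tipped open (value of joint latch_a above 0.55 rad), for 0.2 s.
2. the plate's tongue is under the keeper pin while its heel is still up and the latch open (horizontal distance between jig_plate_tongue and keeper_a below 0.008 m and z of jig_plate_tongue in the frame of slot_a below 0.008 m and value of joint latch_a above 0.4 rad), for 0.05 s.
At the end, for the whole second after the job is handed in: Jig plate home in the empty rack: origin within 8 mm sideways and 3.5 mm in height of the seat point, tongue tip under the pin, upright and in line within 4.5 degrees, latch shut (under 0.08 rad), at rest; the stored plate likewise still home and latched in the other rack (horizontal distance between jig_plate and slot_a below 0.008 m and z of jig_plate in the frame of slot_a between -0.0035 and 0.0035 m and x of jig_plate_tongue in the frame of slot_a above 0.082 m and angle between each of jig_plate, stored_plate's own z axis and vertical below 0.08 rad and angle between the x axis of jig_plate and the x axis of rack_a, either way round below 0.08 rad and value of joint each of latch_a, latch_b below 0.08 rad and linear speed of jig_plate below 0.05 m/s and horizontal distance between stored_plate and slot_b below 0.008 m and z of stored_plate in the frame of slot_b between -0.0035 and 0.0035 m and x of stored_plate_tongue in the frame of slot_b above 0.082 m and angle between the x axis of stored_plate and the x axis of rack_b, either way round below 0.08 rad); the robot touches nothing.
It fails at once if the stored plate's latch is opened or that plate is shifted by more than 15 mm (value of joint latch_b above 0.25 rad or distance of stored_plate from where it was at the start of the episode above 0.015 m).
It fails at once if a bystander or the steel block is knocked more than 30 mm (40 mm for the block) (distance of any of jar_screws, try_square, driver_teal, marker from where it was at the start of the episode above 0.03 m or distance of steel_block from where it was at the start of the episode above 0.04 m).
It also fails if it takes over 51 s, if anything falls off the work surface, if the arm or the gripper's body presses on something with over 40 N, if the wrist force passes 120 N, or if a joint passes its speed limit or range.

## Working session

There is one attempt and no reset: what is moved stays moved. The work goes in short steps, each a Python script; the robot and the scene stay as the last script left them, time stands still between calls to the robot, and variables do not carry over. Pictures are saved under pics/ and viewed, about 8 in all and at most 12, crops included, and the job is handed in when it is done.

```bash
ls; mkdir -p pics
cat > h.py <<'E'
from cell import env
import numpy as np, cv2
def ray(cam,uv):
    m=env.camera_model(cam);K=np.array([[m['fx'],0,m['cx']],[0,m['fy'],m['cy']],[0,0,1.]])
    p=cv2.undistortPoints(np.array([[uv]],float),K,np.array(m['distortion'],float))[0,0]
    T=np.array(m['camera_from_world']);R=T[:3,:3];o=-R.T@T[:3,3];return o,R.T@np.array([p[0],p[1],1])
def onz(cam,uv,z):
    o,d=ray(cam,uv);return o+d*(z-o[2])/d[2]
def tri(u1,u2):
    A=np.zeros((3,3));b=np.zeros(3);L=[]
    for c,u in (('scene',u1),('top',u2)):
        o,d=ray(c,u);d=d/np.linalg.norm(d);P=np.eye(3)-np.outer(d,d);A+=P;b+=P@o;L.append((o,P))
    x=np.linalg.solve(A,b);return x,[np.linalg.norm(P@(x-o)) for o,P in L]
def proj(cam,X):
    m=env.camera_model(cam);K=np.array([[m['fx'],0,m['cx']],[0,m['fy'],m['cy']],[0,0,1.]])
    T=np.array(m['camera_from_world']);r=cv2.Rodrigues(T[:3,:3])[0]
    return cv2.projectPoints(np.atleast_2d(X).astype(float),r,T[:3,3],K,np.array(m['distortion'],float))[0][:,0]
def save(cam,name,crop=None,s=1):
    im=env.snapshot(cam)[:,:,::-1]
    if crop: x,y,w,h=crop;im=im[y:y+h,x:x+w]
    cv2.imwrite('pics/'+name,cv2.resize(im,None,fx=s,fy=s,interpolation=cv2.INTER_CUBIC))
E
python3 - <<'E'
from h import *
np.set_printoptions(precision=4,suppress=True)
save('scene','s0.png',s=1.4);save('top','t0.png',s=1.4)
for c in('scene','top'):
    m=env.camera_model(c);T=np.array(m['camera_from_world']);print(c,m['fx'],-T[:3,:3].T@T[:3,3],T[2,:3])
for n in ['jig_plate','jig_plate_tongue','jig_plate_notch','stored_plate_tongue','slot_a','keeper_a','latch_a_tab','latch_a_foot','rack_a','slot_b','steel_block','jar_screws','try_square','driver_teal','marker']:
    for c in('scene','top'):
        print(n,c,[(np.round(d['uv'],1).tolist(),round(d['confidence'],2)) for d in env.spot_point(c,n)][:4])
E
```

```text
pics
scene 420.2401900021141 [0.1493 0.4971 0.8051] [ 0.3825 -0.5473 -0.7445]
top 381.6273133402029 [ 0.3765 -0.0575  1.0095] [ 0.1503  0.0163 -0.9885]
jig_plate scene []
jig_plate top [([253.7, 166.6], 0.9), ([376.0, 174.7], 0.25)]
jig_plate_tongue scene [([193.0, 243.7], 0.78)]
jig_plate_tongue top [([226.0, 165.4], 0.91), ([377.4, 177.0], 0.53)]
jig_plate_notch scene [([241.0, 190.6], 0.71), ([366.1, 209.0], 0.24)]
jig_plate_notch top [([281.8, 170.4], 0.96)]
stored_plate_tongue scene [([239.8, 314.9], 0.67)]
stored_plate_tongue top [([184.6, 243.1], 0.89)]
slot_a scene [([322.4, 199.4], 0.92), ([260.2, 283.3], 0.68)]
slot_a top [([213.3, 244.9], 0.82), ([328.2, 235.4], 0.58)]
keeper_a scene [([307.5, 214.5], 0.76)]
keeper_a top [([295.5, 239.8], 0.83)]
latch_a_tab scene [([337.8, 163.2], 0.65)]
latch_a_tab top [([364.9, 227.4], 0.62)]
latch_a_foot scene [([329.9, 186.7], 0.72), ([228.0, 231.8], 0.58)]
latch_a_foot top [([356.0, 228.7], 0.61)]
rack_a scene [([264.6, 284.6], 0.92), ([319.2, 205.7], 0.76)]
rack_a top [([324.1, 233.9], 0.72), ([220.2, 241.3], 0.64), ([253.7, 164.5], 0.41)]
slot_b scene [([322.4, 199.4], 0.92), ([260.2, 283.3], 0.68)]
slot_b top [([213.3, 244.9], 0.82), ([328.2, 235.4], 0.58)]
steel_block scene [([366.2, 208.9], 0.25)]
steel_block top [([246.3, 180.1], 0.87)]
jar_screws scene [([257.0, 169.7], 0.67)]
jar_screws top [([325.0, 156.5], 0.96), ([293.5, 237.5], 0.27)]
try_square scene [([302.7, 149.6], 0.72), ([365.4, 208.9], 0.41)]
try_square top [([379.0, 176.9], 0.74)]
driver_teal scene [([293.5, 302.9], 0.76)]
driver_teal top [([224.0, 270.7], 0.66)]
marker scene [([366.3, 206.7], 0.85)]
marker top [([344.1, 278.7], 0.71)]
```

View pics/s0.png

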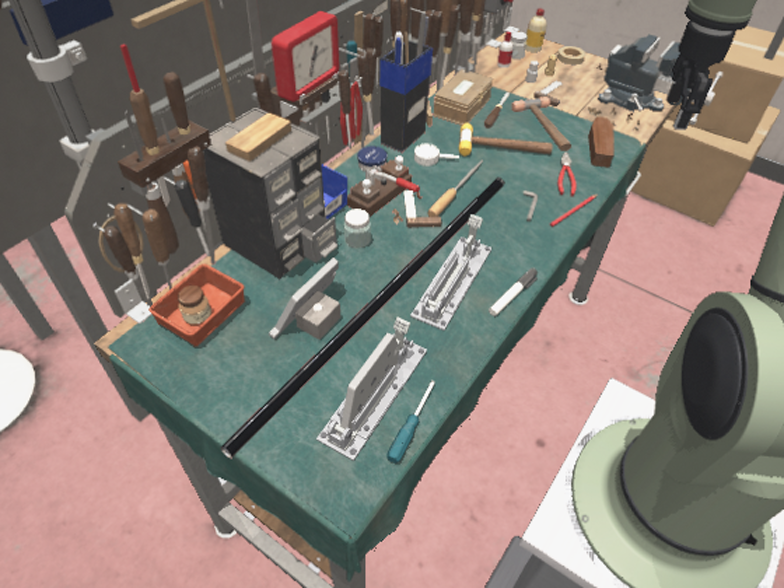

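View pics/t0.png

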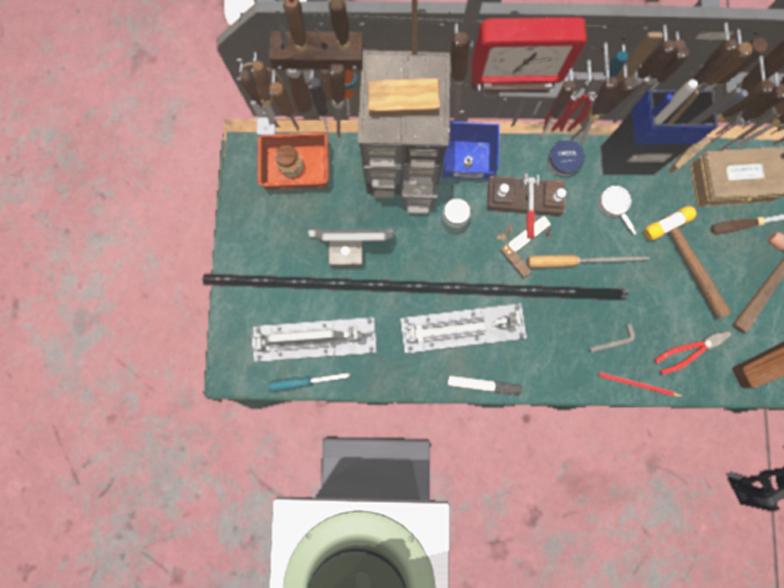

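Run:
```python
from h import *
np.set_printoptions(precision=4,suppress=True)
for n,a,b in [('tongue',(193,243.7),(226,165.4)),('notch',(241,190.6),(281.8,170.4)),('keeper',(307.5,214.5),(295.5,239.8)),('tab',(337.8,163.2),(364.9,227.4)),('foot',(329.9,186.7),(356,228.7)),('slota',(322.4,199.4),(328.2,235.4)),('slotb',(260.2,283.3),(213.3,244.9)),('stong',(239.8,314.9),(184.6,243.1)),('racka',(319.2,205.7),(324.1,233.9)),('rackb',(264.6,284.6),(220.2,241.3)),('jar',(257,169.7),(325,156.5))]: print(n,*tri(a,b))
for n,uv,z in [('plate',(253.7,166.6),0),('tongue',(226,165.4),0),('block',(246.3,180.1),0),('driver',(224,270.7),0),('marker',(344.1,278.7),0),('keeper',(295.5,239.8),.0365),('slota',(328.2,235.4),.012),('slotb',(213.3,244.9),.012)]: print(n,onz('top',uv,z))
```

```text
tongue [ 0.6613  0.103  -0.0293] [np.float64(0.0022053165044698207), np.float64(0.002205316504469627)]
notch [ 0.6304 -0.0538  0.0472] [np.float64(0.0034341701134594947), np.float64(0.003434170113459313)]
keeper [ 0.4535 -0.0906  0.0438] [np.float64(0.005705184827284248), np.float64(0.0057051848272841295)]
tab [ 0.4799 -0.2628  0.0705] [np.float64(6.459433394851211e-05), np.float64(6.459433394849508e-05)]
foot [ 0.487  -0.2572 -0.0166] [np.float64(0.0016370271713926534), np.float64(0.0016370271713926907)]
slota [ 0.4657 -0.1782  0.0141] [np.float64(0.0023838741386818393), np.float64(0.0023838741386818974)]
slotb [0.437  0.1202 0.0267] [np.float64(0.004920842645919419), np.float64(0.00492084264591956)]
stong [0.4372 0.1978 0.0068] [np.float64(0.0002450239937733745), np.float64(0.00024502399377342453)]
racka [ 0.4699 -0.1703 -0.0055] [np.float64(0.0009554065541911096), np.float64(0.0009554065541911372)]
rackb [ 0.4435  0.105  -0.0027] [np.float64(0.000687607753760048), np.float64(0.0006876077537599088)]
jar [ 0.6778 -0.1727  0.0043] [np.float64(0.001462695358207433), np.float64(0.0014626953582074316)]
plate [0.649  0.0216 0.    ]
tongue [0.6513 0.0974 0.    ]
block [0.611  0.0406 0.    ]
driver [0.3672 0.0918 0.    ]
marker [ 0.3525 -0.2222  0.    ]
keeper [ 0.4488 -0.0932  0.0365]
slota [ 0.4636 -0.1794  0.012 ]
slotb [0.4334 0.1206 0.012 ]
```

The rack at right (top view, full-resolution column 330, row 235) is the empty one. The plate leans on the block at about (250,168), and a black bar lies between plate and racks. I'll take enlarged crops for the exact poses.

Run:
```python
from h import *
np.set_printoptions(precision=4,suppress=True)
t=env.snapshot('top')[:,:,::-1];s=env.snapshot('scene')[:,:,::-1]
cv2.imwrite('pics/t_raw.png',t);cv2.imwrite('pics/s_raw.png',s)
def c(im,x,y,w,h):return cv2.resize(im[y:y+h,x:x+w],(w*6,h*6),interpolation=cv2.INTER_CUBIC)
cv2.imwrite('pics/c1.png',np.vstack([c(t,280,212,100,46),c(t,212,155,100,38)]))
cv2.imwrite('pics/c2.png',np.hstack([c(s,285,145,70,95),c(s,185,180,62,95)]))
for n in ['rack_a','jig_plate']:
  for cam in('top','scene'):
    for d in env.trace(cam,n)[:2]:
        m=d['region'].astype(np.uint8);cs=max(cv2.findContours(m,0,2)[0],key=cv2.contourArea)
        b=cv2.boxPoints(cv2.minAreaRect(cs));print(n,cam,round(d['confidence'],2),d['bbox'],b.round(1).tolist())
        if cam=='top': print([onz('top',p,.006 if n[0]=='r' else 0)[:2].round(4).tolist() for p in b])
print(env.get_clock())
```

```text
rack_a top 0.68 [287.5, 217.0, 87.8, 35.8] [[285.29998779296875, 227.39999389648438], [372.29998779296875, 216.10000610351562], [375.70001220703125, 242.5], [288.79998779296875, 253.8000030517578]]
[[0.4833, -0.0671], [0.5174, -0.297], [0.4477, -0.3047], [0.4141, -0.0771]]
rack_a top 0.56 [180.0, 227.6, 89.0, 29.6] [[179.3000030517578, 233.39999389648438], [266.3999938964844, 226.6999969482422], [268.29998779296875, 251.60000610351562], [181.3000030517578, 258.29998779296875]]
[[0.4625, 0.2134], [0.4844, -0.0169], [0.4189, -0.0234], [0.3971, 0.2047]]
rack_a scene 0.92 [224.1, 227.1, 81.5, 103.0] [[224.1999969482422, 313.70001220703125], [284.29998779296875, 225.10000610351562], [310.6000061035156, 243.0], [250.5, 331.6000061035156]]
rack_a scene 0.67 [291.3, 153.9, 61.1, 83.9] [[291.70001220703125, 225.1999969482422], [337.20001220703125, 151.39999389648438], [359.79998779296875, 165.39999389648438], [314.29998779296875, 239.10000610351562]]
jig_plate top 0.82 [220.9, 164.2, 56.1, 8.8] [[221.0, 164.0], [278.0, 164.0], [278.0, 171.0], [221.0, 171.0]]
[[0.6551, 0.1113], [0.6573, -0.0446], [0.6377, -0.0449], [0.6354, 0.1105]]
jig_plate scene 0.65 [193.9, 184.3, 50.0, 55.9] [[187.0, 233.0], [237.0, 183.0], [245.5, 191.5], [195.5, 241.5]]
1.9
```

View pics/c1.png

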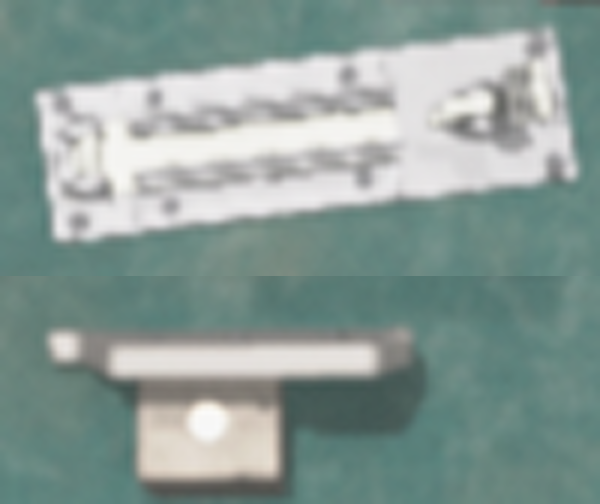

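View pics/c2.png

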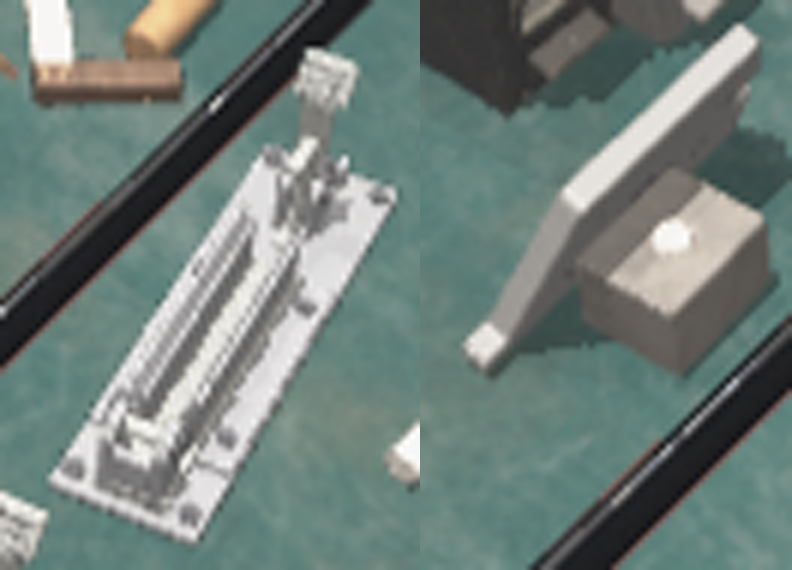

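The crops show the rack base corners, the rails and both plate edges clearly. The keeper is at the left end and the latch at the right. Next I'll fit both poses to these pixels.

```bash
cat >> h.py <<'E'
from scipy.optimize import least_squares
from scipy.spatial.transform import Rotation as Ro
def rpose(p): # x,y,yaw
    return Ro.from_euler('z',p[2]).as_matrix(),np.array([p[0],p[1],0])
E
python3 - <<'E'
from h import *
np.set_printoptions(precision=4,suppress=True)
f=lambda c,ox,oy:(np.array(c,float)/6+[ox,oy])-0.4
B=[(98,33),(-132,33),(-132,-33),(98,-33)]
# rack yaw ~ +97deg: rack x -> world +y, rack y -> world -x.  far side (world +x) = rack y -33
Tb=f([(37,92),(552,27),(578,178),(55,242)],280,212); Tl=[(1,-33),(0,-33),(0,33),(1,33)]
Sb=f([(50,480),(265,145),(397,190),(197,541)],285,145)
def res(p,full=False):
    R,t=rpose(p);c=p[3]
    P=lambda l:np.array([R@[ (c+.115 if e else c-.115),y/1e3,.006]+t for e,y in l])
    r=[(proj('top',P(Tl))-Tb).ravel(),(proj('scene',P(Tl))-Sb).ravel()]
    ex=[('top',(294.2,238.7),(.083,0,.0385),1),('scene',(307.5,214.5),(.083,0,.0365),.5),('top',(295.5,239.8),(.083,0,.0365),.5),
        ('top',(364.9,227.4),(-.085,0,.078),.5),('scene',(337.8,163.2),(-.085,0,.078),.5),
        ('top',f([(397,125)],280,212)[0],(-.052,0,.012),1),
        ('top',f([(131,140)],280,212)[0],(.065,0,.042),1),('top',f([(394,128)],280,212)[0],(-.05,0,.042),.0)]
    for cam,uv,q,w in ex: r.append(w*(proj(cam,R@q+t)[0]-uv))
    return np.concatenate(r)
s=least_squares(res,[.466,-.178,1.7,-.017],x_scale=[.01,.01,.01,.01]);print('rack',s.x,np.degrees(s.x[2]));print(s.fun.reshape(-1,2).round(2).tolist())
F=[('top',f([(110,347-276),(110,378-276),(378,343-276),(379,375-276)],212,155),[(50,-6,92),(50,6,92),(-60,-6,92),(-60,6,92)]),
   ('top',f([(50,335-276),(53,362-276)],212,155),[(88,-6,13),(88,6,13)]),
   ('scene',f([(565-420,188),(582-420,212),(738-420,25),(760-420,50)],185,180),[(50,-6,92),(50,6,92),(-60,-6,92),(-60,6,92)]),
   ('scene',f([(466-420,350),(490-420,373)],185,180),[(88,-6,4),(88,6,4)])]
def pp(p):
    R=Ro.from_euler('z',p[2]).as_matrix()@Ro.from_euler('x',-p[3]).as_matrix();return R,np.array([p[0],p[1],.006*np.sin(p[3])])
def r2(p):
    R,t=pp(p);return np.concatenate([((proj(c,np.array(q)/1e3@R.T+t)-uv)).ravel() for c,uv,q in F])
s=least_squares(r2,[.648,.022,1.57,.35],x_scale=[.01,.01,.01,.01]);print('plate',s.x,np.degrees(s.x[2:]));print(s.fun.reshape(-1,2).round(2).tolist())
R,t=pp(s.x)
for sg in(1,-1):
  M=np.c_[-sg*R[:,0],sg*R[:,1],-R[:,2]];q=Ro.from_matrix(M).as_quat(scalar_first=True)
  for z in(.072,.22):print(sg,q,env.ik(R@[0,0,z]+t,q))
print(Ro.from_quat(env.get_tool_rot(),scalar_first=True).as_matrix())
E
```

```text
rack [ 0.4665 -0.1732  1.713  -0.0134] 98.15023892234653
[[-0.13, -0.05], [0.15, 0.0], [-0.16, -0.44], [0.07, -0.14], [-0.0, 0.25], [0.33, -0.19], [0.57, 0.26], [0.09, 0.18], [0.5, -1.29], [0.89, 1.05], [-0.41, -1.16], [-0.79, 0.09], [-0.1, -0.39], [-0.28, -0.63], [0.35, 1.49], [0.0, -0.0]]
plate [0.6506 0.0239 1.5943 0.343 ] [91.3482 19.6513]
[[0.1, -0.01], [0.25, -0.34], [-0.31, 0.28], [-0.43, -0.21], [-0.2, -0.17], [-0.54, -0.21], [-0.41, 0.47], [0.78, -0.16], [0.72, -0.59], [0.87, -1.62], [-0.35, 0.81], [-0.56, 0.21]]
1 [-0.1221  0.7049 -0.6885  0.1192] [-0.3553  0.6793  0.2766  2.0167 -0.8018  0.1731 -2.5129]
1 [-0.1221  0.7049 -0.6885  0.1192] [-0.8045  0.4924  0.861   2.076  -0.7993  0.499  -2.5199]
-1 [0.1192 0.6885 0.7049 0.1221] [-0.0748  0.6525 -0.107   2.0027  0.6311  0.1819 -0.73  ]
-1 [0.1192 0.6885 0.7049 0.1221] [ 0.2377  0.3871 -0.5094  2.028   0.5473  0.4886 -0.635 ]
[[ 0.9074  0.4203 -0.    ]
 [ 0.4203 -0.9074  0.    ]
 [ 0.     -0.0001 -1.    ]]
```

```bash
cat >> h.py <<'E'
RK=[.4665,-.1732,1.713]; PL=[.6506,.0239,1.5943,.343]
Rr,tr=rpose(RK)
Rp=Ro.from_euler('z',PL[2]).as_matrix()@Ro.from_euler('x',-PL[3]).as_matrix(); tp=np.array([PL[0],PL[1],.006*np.sin(PL[3])])
def q_of(R): # tool orientation holding plate with rotation R
    return Ro.from_matrix(np.c_[R[:,0],-R[:,1],-R[:,2]]).as_quat(scalar_first=True)
def W(p): return Rr@np.asarray(p,float)+tr
qd=q_of(Rr)
E
python3 - <<'E'
from h import *
np.set_printoptions(precision=4,suppress=True)
q15=q_of(Rr@Ro.from_euler('y',np.radians(15)).as_matrix())
print(q15,env.ik(W([0,0,.11]),q15),env.ik(W([-.1,0,.08]),qd))
env.move_gripper(0)
env.move_ptp(W([-.05,0,.22]),qd); env.move_l(W([-.05,0,.081]),guard=8)
print(env.get_tool_pos(),env.get_clock())
f0=env.get_force()
print(env.move_l(W([-.072,0,.081]),feed=.04,guard=10))
for x in(-.08,-.09,-.1):
    print(x,env.move_l(W([x,0,.081]),feed=.05,guard=12),Rr.T@(env.get_force()-f0))
env.move_l(W([-.05,0,.081])); env.move_l(W([-.05,0,.2]))
print(env.get_clock())
env.move_gripper(.045)
env.move_ptp(Rp@[0,0,.2]+tp,q_of(Rp)); print(env.get_clock())
save('scene','s1.png',(260,130,140,115),3);save('top','t1.png',(210,140,180,110),4)
E
```

```text
[ 0.0986  0.6495  0.7491 -0.0855] [ 0.2243  0.5078 -0.1961  2.1228  0.6848  0.5757 -0.394 ] [ 0.6333  0.6503 -0.3126  1.902   0.3181  0.6375  0.265 ]
[ 0.474  -0.2229  0.0817] 5.2417
False
-0.08 False [ 2.1163 -0.2538 -0.476 ]
-0.09 False [ 1.2454  0.1058 -0.5708]
-0.1 False [-0.0977  0.0128 -0.9757]
8.375
9.9167
```

View pics/t1.png

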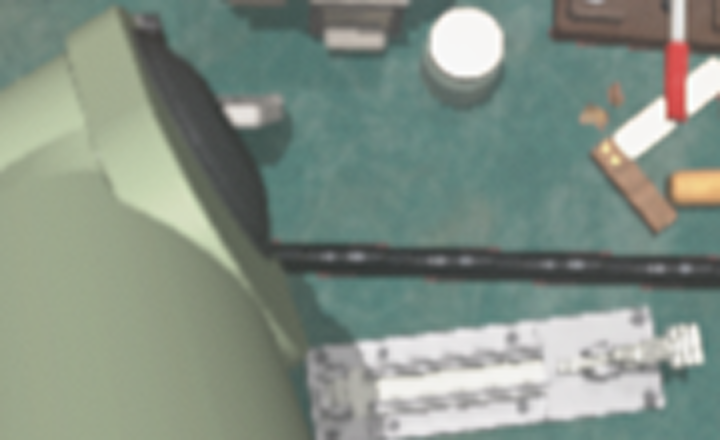

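View pics/s1.png

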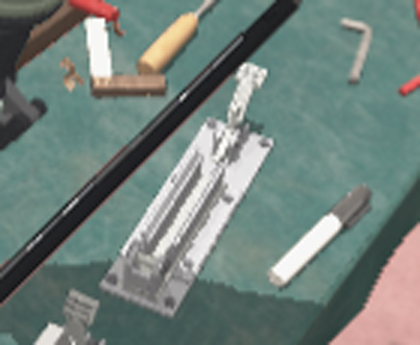

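The latch is open: its tab now overhangs the end of the base, near (690,345) in the crop. Now I'll grasp the plate.

Run:
```python
from h import *
np.set_printoptions(precision=4,suppress=True)
print(env.move_l(Rp@[0,0,.11]+tp,feed=.12,guard=15))
print(env.move_l(Rp@[0,0,.072]+tp,feed=.05,guard=6),Rp.T@(env.get_tool_pos()-tp))
f0=env.get_force()
env.move_gripper(0.0,90);print('w',env.get_grip_width(),env.get_force()-f0)
p=env.get_tool_pos();print(env.move_l(p+[0,0,.04],feed=.06));print(env.get_force()-f0)
env.move_l(p+[0,0,.14],feed=.15)
R15=Rr@Ro.from_euler('y',np.radians(15)).as_matrix()
g=np.array([0,0,.072])
tip=lambda X,R: W(X)-R@np.array([.088,0,0])+R@g   # tcp for tongue tip at rack X
env.move_ptp(tip([.074,0,.012+.09],R15),q_of(R15))
print(env.get_clock(),env.get_grip_width(),env.get_tool_pos())
for c in('scene','top'):
    save(c,c+'2.png',(230,110,150,140) if c=='scene' else (250,180,150,100),5)
    for n in('jig_plate_tongue','keeper_a','jig_plate_notch','steel_block'):
        print(c,n,[(np.round(d['uv'],1).tolist(),round(d['confidence'],2)) for d in env.spot_point(c,n)][:3])
    R=R15;t=W([.074,0,.102])-R@[.088,0,0]
    print('pred tongue',proj(c,R@[.088,0,0]+t),'notch',proj(c,R@[-.075,0,.043]+t),'keeper',proj(c,W([.083,0,.0365])), 'corners', proj(c,np.array([[.05,.006,.092],[.05,-.006,.092],[-.06,.006,.092],[.088,.006,.012],[.088,.006,.002],[-.075,.006,0]])@R.T+t).round(1).tolist())
```

```text
False
False [-0.     -0.0001  0.0721]
w 0.010940092320688046 [ 2.4518 -1.4758  6.6738]
False
[ 0.3252  0.4035 -4.082 ]
14.8333 0.01049320401891172 [ 0.4665 -0.1646  0.1943]
scene jig_plate_tongue [([311.1, 198.4], 0.84)]
scene keeper_a [([310.2, 216.9], 0.72)]
scene jig_plate_notch [([334.9, 134.0], 0.9), ([260.4, 284.3], 0.69)]
scene steel_block [([262.6, 282.2], 0.75), ([263.7, 282.3], 0.47)]
pred tongue [[313.1218 195.5326]] notch [[341.3827 131.7456]] keeper [[309.2739 216.5897]] corners [[322.0, 161.1], [316.9, 159.3], [342.0, 123.8], [315.4, 193.8], [315.5, 196.0], [343.1, 143.5]]
top jig_plate_tongue []
top keeper_a []
top jig_plate_notch [([366.8, 224.2], 0.43)]
top steel_block [([247.7, 182.9], 0.67)]
pred tongue [[299.403  234.8062]] notch [[368.124  223.0621]] keeper [[294.6792 237.4693]] corners [[308.0, 232.8], [307.3, 227.2], [360.3, 225.1], [298.7, 237.1], [299.6, 237.3], [369.3, 227.2]]
```

View pics/scene2.png

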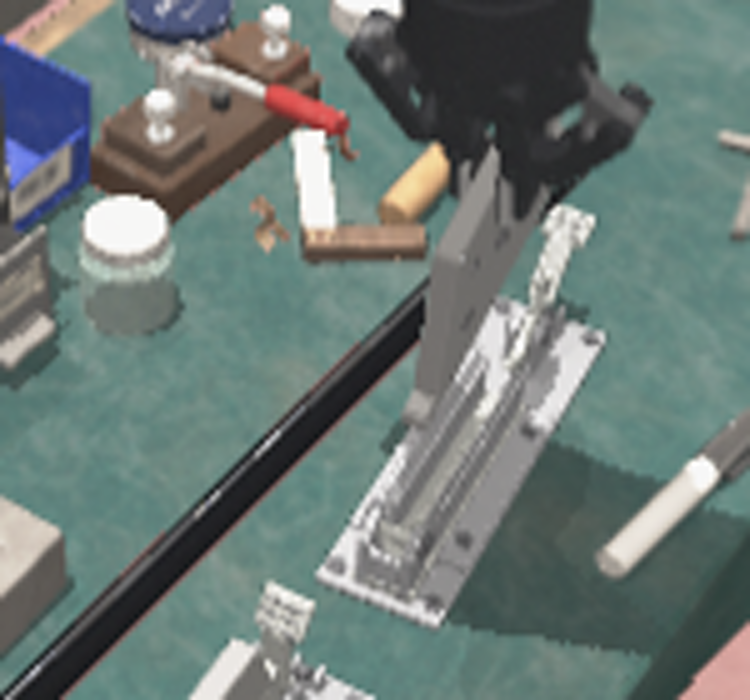

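The plate in hand sits within about 1 px (2 mm) of the prediction: its upper corner is at (462,258) and the tongue bottom at about (418,428) in the crop. Now I'll lower it under guard.

```bash
cat >> h.py <<'E'
g=np.array([0,0,.072])
def RT(d): return Rr@Ro.from_euler('y',np.radians(d)).as_matrix()
def tip(x,z,d,y=0): # tcp for tongue tip at rack x, seat height z (m), pitch d
    R=RT(d); return W([x,y,.012+z])-R@np.array([.088,0,0])+R@g
E
python3 - <<'E'
from h import *
np.set_printoptions(precision=4,suppress=True)
f0=env.get_force()
for z in(.05,.03,.018,.008,.003):
    s=env.move_l(tip(.074,z,15),feed=.05,guard=8)
    print(z,s,Rr.T@(env.get_force()-f0),Rr.T@(env.get_tool_pos()-tip(.074,z,15)),env.get_clock())
    if s: break
save('scene','s3.png',(270,120,90,120),5)
E
```

```text
0.05 False [ 0.482   0.3047 -0.4699] [-0.     -0.0002  0.0002] 16.2833
0.03 False [-0.8029 -1.3157 -0.3394] [ 0.0001  0.0001 -0.0002] 16.8333
0.018 False [-0.5016  0.0008 -1.2975] [ 0.0001  0.0002 -0.0003] 17.225
0.008 False [ 0.1015  0.1458 -1.167 ] [ 0.0001  0.0002 -0.0003] 17.575
0.003 False [-1.0905  1.0766 -0.9718] [ 0.      0.0001 -0.0002] 17.825
```

View pics/s3.png

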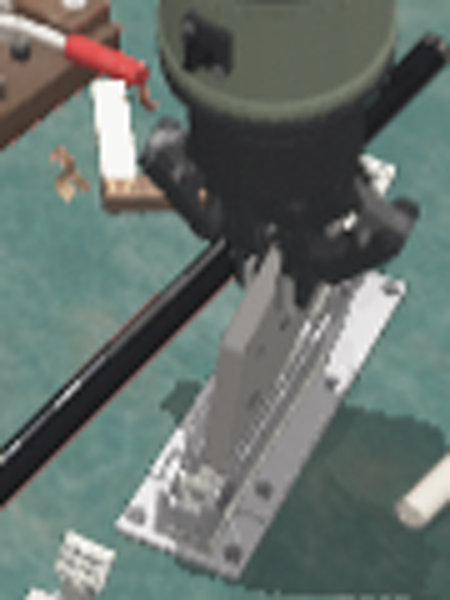

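Run:
```python
from h import *
np.set_printoptions(precision=4,suppress=True)
f0=env.get_force()
P=lambda:Rr.T@(env.get_tool_pos()-tip(0,0,15))
s=env.move_l(tip(.074,-.004,15),feed=.02,guard=4);z0=P()[2];print('seat',s,P(),Rr.T@(env.get_force()-f0))
zz=z0+.0015
env.move_l(tip(.074,zz,15),feed=.03)
s=env.move_l(tip(.0845,zz,15),feed=.03,guard=6);print('in',s,P(),Rr.T@(env.get_force()-f0))
if not s:
    s=env.move_l(tip(.091,zz,15),feed=.02,guard=6);print('stop',s,P(),Rr.T@(env.get_force()-f0))
    x=P()[0]; env.move_l(tip(x-.003,zz,15),feed=.03);env.hold(.2);print(P(),Rr.T@(env.get_force()-f0))
print(env.get_clock(),env.get_grip_width())
```

```text
seat True [ 0.0734 -0.0002  0.    ] [-1.295  -0.2446 10.2305]
in False [ 0.0847 -0.0001  0.0015] [-0.8073  0.7569  0.9622]
stop True [0.0893 0.0003 0.0016] [-5.777  -2.1052  1.1379]
[0.0864 0.0001 0.0015] [-0.5662  0.719   1.0241]
19.675 0.010737672925922696
```

Run:
```python
from h import *
np.set_printoptions(precision=4,suppress=True)
f0=env.get_force()
for d in(12,9,7,5,3,1.5,0):
    a=1-d/15
    s=env.move_l(tip(.0864+.0029*a,.0015-.0012*a,d),q_of(RT(d)),feed=.03,guard=40)
    print(d,s,Rr.T@(env.get_force()-f0),Rr.T@env.get_moment(),env.get_clock())
    if s: break
env.hold(.3);print(Rr.T@(env.get_force()-f0),env.get_grip_width())
save('scene','s4.png',(270,120,90,120),5);save('top','t4.png',(270,190,120,80),6)
```

```text
12 False [ 0.8323 -0.2389 -0.9845] [-0.0578 -0.4323 -0.0249] 20.0083
9 False [-0.3528 -1.0113  0.0436] [-0.0124 -0.315   0.0502] 20.35
7 False [-0.6183 -0.9779  1.2762] [ 0.0947 -0.0296  0.03  ] 20.625
5 False [ 1.231  -0.5663  7.6496] [ 0.0481 -0.0627  0.0409] 20.9
3 False [ 0.5062 -0.6471 -4.4379] [-0.1385 -0.5351  0.0402] 21.175
1.5 False [ 0.4431 -0.0163  5.7246] [ 0.1603 -0.7289  0.0353] 21.425
0 False [ 7.4795  0.5801 17.9666] [ 0.1479 -1.5494 -0.0155] 21.675
[ 6.9966 -1.4071 16.2073] 0.010481451390726471
```

View pics/s4.png

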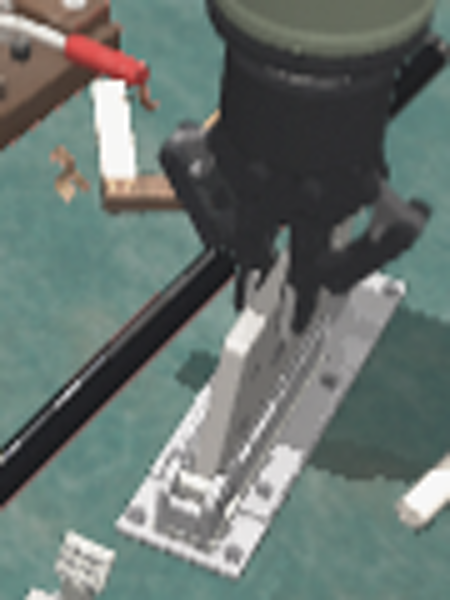

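The plate is down and level in the slot, and the force dip between 5° and 3° suggests the latch flipped. Next: release, press the heel end home and check.

Run:
```python
from h import *
np.set_printoptions(precision=4,suppress=True)
env.move_gripper(.04,40)
p=env.get_tool_pos();env.move_l(p+[0,0,.07],feed=.12,guard=25)
env.move_gripper(0)
env.move_ptp(W([-.038,0,.145]),qd)
f0=env.get_force()
s=env.move_l(W([-.038,0,.105]),feed=.04,guard=25)
print(s,Rr.T@(env.get_tool_pos()-tr),Rr.T@(env.get_force()-f0))
env.hold(.3);env.move_l(W([-.038,0,.2]))
env.move_ptp([.35,-.45,.3],qd)
print(env.get_clock())
T=env.snapshot('top')[:,:,::-1];S=env.snapshot('scene')[:,:,::-1]
c=lambda im,x,y,w,h:cv2.resize(im[y:y+h,x:x+w],(w*5,h*5),interpolation=cv2.INTER_CUBIC)
cv2.imwrite('pics/f.png',np.hstack([c(S,285,125,75,118),c(T,280,155,85,118)]))
R=Rr;q=np.array([[.05,.006,.092],[.05,-.006,.092],[-.06,.006,.092],[-.06,-.006,.092]])+[0,0,.012]
for cam in('scene','top'):
    print(cam,'top corners',proj(cam,q@R.T+tr).round(1).tolist(),'tab shut',proj(cam,W([-.085,0,.078])).round(1).tolist())
    for n in('latch_a_tab','jig_plate_notch','jig_plate'):print(n,[(np.round(d['uv'],1).tolist(),round(d['confidence'],2)) for d in env.spot_point(cam,n)][:3])
```

```text
True [-0.0382 -0.0014  0.115 ] [ 1.5873  0.9206 15.6038]
26.8167
scene top corners [[319.8, 189.3], [315.1, 187.5], [337.4, 161.4], [332.9, 159.8]] tab shut [[337.6, 162.4]]
latch_a_tab [([339.5, 158.6], 0.53)]
jig_plate_notch [([334.4, 174.1], 0.62), ([293.6, 301.8], 0.34)]
jig_plate [([322.3, 200.0], 0.94), ([335.5, 160.1], 0.28)]
top top corners [[309.8, 236.0], [309.1, 231.0], [355.7, 230.2], [354.9, 225.2]] tab shut [[363.3, 227.6]]
latch_a_tab [([365.7, 228.8], 0.6)]
jig_plate_notch [([353.7, 231.4], 0.65)]
jig_plate [([323.6, 234.9], 0.65)]
```

View pics/f.png

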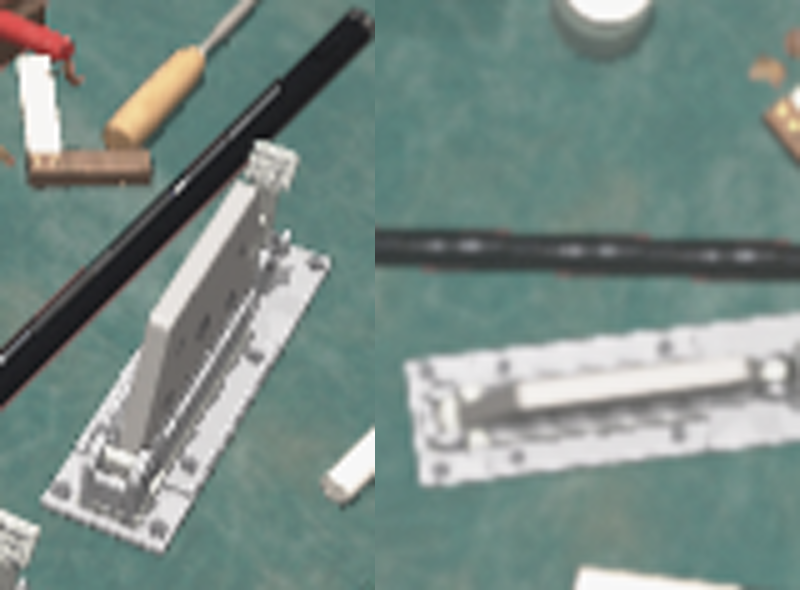

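The plate stands level in the slot, with the tongue under the pin and the tab back where it was at the start. Before handing in, I'll compare the tab and bystanders with the first pictures.

Run:
```python
from h import *
S0=cv2.imread('pics/s_raw.png');T0=cv2.imread('pics/t_raw.png')
S=env.snapshot('scene')[:,:,::-1].copy();T=env.snapshot('top')[:,:,::-1].copy()
def sh(a,b,x,y,w,h,m=6):
    k=4;t=cv2.resize(a[y:y+h,x:x+w],None,fx=k,fy=k,interpolation=cv2.INTER_CUBIC);i=cv2.resize(b[y-m:y+h+m,x-m:x+w+m],None,fx=k,fy=k,interpolation=cv2.INTER_CUBIC)
    _,v,_,l=cv2.minMaxLoc(cv2.matchTemplate(i,t,cv2.TM_CCOEFF_NORMED));return round(v,3),(l[0]/k-m,l[1]/k-m)
print('tab scene',sh(S0,S,334,151,12,9),'tab top',sh(T0,T,366,219,10,14))
for n,a,b,r in [('stored',S0,S,(230,225,60,90)),('block',T0,T,(236,172,24,20)),('jar',T0,T,(314,140,24,26)),('square',T0,T,(355,150,40,45)),('driver',T0,T,(190,264,62,14)),('marker',T0,T,(318,266,56,18))]: print(n,sh(a,b,*r))
print(env.get_clock(),env.get_force())
```

```text
tab scene (0.999, (0.0, 0.0)) tab top (0.999, (0.0, 0.0))
stored (1.0, (0.0, 0.0))
block (0.79, (0.0, -0.25))
jar (1.0, (0.0, 0.0))
square (1.0, (0.0, 0.0))
driver (1.0, (0.0, 0.0))
marker (1.0, (0.0, 0.0))
27.3167 [-0.3342345  -0.20978736 -0.45702797]
```

```bash
python3 -c "
from h import *
env.sign_off();print(env.get_clock())"
```

```text
the job is handed in; nothing more can be done
the job is handed in; nothing more can be done
```

The jig plate is stored in the empty rack with its latch shut, and I handed the job in at about 27 s of the 51 s allowed. `sign_off` reports no verdict.

I tipped the latch open and gripped the leaning plate by its top edge. Then I slid the tongue under the pin at 15° nose down, lowered the plate until the latch flipped, released it and pressed the heel end down.

**Last checks before handing in:**
- **Plate height:** when I pressed, the fingertip stopped at rack z 104 mm, which is exactly the top-edge height of a plate fully home.
- **Latch:** the latch tab shows no pixel shift from the first pictures in either camera, so it is shut.
- **Other objects:** the stored plate, jar, try square, driver and marker have not shifted. The steel block moved at most about 0.25 px (under 1 mm). Its picture match was only 0.79, probably because the plate no longer covers part of it.
- **Robot:** it ended clear of everything, with about 0.6 N on the tool.

**Disagreements:**
- **End stop:** during insertion it was met about 1.5 mm farther along the slot than my camera fit predicted, and I corrected for that.
- **Network points:** the networks' points were up to a few pixels from my fitted model, so I went by the picture edges and contacts.
- **Final pose:** I did not refit the plate's final pose from the pictures.

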